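Set the marble board's steadying leg to its length mark and close the cam

ROBOT

A 6-joint arm with a two-finger parallel gripper is mounted at the origin on the work surface. World frame = base frame: x ahead of the robot, y to its left, z up, the work surface at z = 0. Lengths are in mm, angles in rad, forces in N, time in s.
With the tool pointing down it reaches from about 300 to 775 mm from the base axis. Payload 14.6 kg.
Tool frame: the origin (TCP) lies midway between the tips of the shut fingers; the grasp point (between the pads) lies 19 mm behind it (manip.hold_point_z is the distance from the TCP to the grasp point, in mm); z points along the fingers, y is the direction in which the jaws open and shut (so a half turn about z gives the same grasp; the last joint's range is limited). The gripper opens to 94 mm and grips with 3 to 60 N. Pads are 16 mm wide; open, the fingers measure 119 mm over their backs; the gripper's body (75 mm by 177 mm) begins 78 mm behind the grasp point.
Start: joints at [-1.297, 0.3, 1.521, -0, 1.321, -0.067], TCP at [183.825, -518.36, 205.446] pointing down, gripper open.
Joint ranges: [-3.03, 3.03], [-0.79, 2.21], [0.23, 2.52], [-1.04, 4.18], [0, 3.07], [-2.55, 2.55]. Speed limits (rad/s): [2.22, 2.22, 2.57, 3.14, 3.14, 3.14].

INTERFACE

Orientations are given as [roll, pitch, yaw] about the fixed x, y, z axes, in that order (R = Rz(yaw) Ry(pitch) Rx(roll)).
In Python, from cell import manip gives the robot as it stands.
- The arm moves only by the shell command python3 -m crank 'ROWS' [OPENING] [FORCE]. ROWS is JSON, a list of rows, each an object with "offset": the shift along the world's x, y, z in m, a list of three; "spin": the turn about the world's z in degrees. In form: [{"offset": [dx, dy, dz], "spin": spin}, ...]. A call has exactly 8 rows; each row is the pose to reach, as a shift and turn from the pose measured when the call began; what a row does not reach only later rows make up. A row lasts 1/12 s, in which the tool goes at most 41.7 mm and 7.16 degrees, less where a joint would pass 70% of its speed; a pose out of reach is approached as far as the arm can. A call with a gripper value outside its range is refused whole. OPENING is the opening, from 0 (shut) to 1 (fully open), set as the call begins (- or left out, the last holds). The fingers move at their own pace and stop on an object; FORCE is the grip in N (left out, the last holds). Time passes only in rows, so rows that repeat a pose let the fingers close, or fill a call up. It gives the time, the measured TCP pose, the force and the opening at its end, in the units of the state.
- manip.read_state(): the state, without advancing time (a new reading comes with each control period).
- manip.camera(name): name is "scene" or "top" or "wrist"; returns a dict with "pixels" (480x640x3 uint8, red, green, blue), "fx", "fy", "cx", "cy" (pixels), "extrinsics" (4x4, takes a point from world to camera coordinates); the wrist camera has in their place "hand_eye" (4x4, takes a point from camera to tool coordinates, whose origin is the TCP and whose axes are the flange's). Camera axes: x right, y down, z forward; pixel columns grow to the right and rows downward; lengths in mm; the calibration is good to about 2 mm. A picture is of the moment at which its call begins: read the wrist's pose just before it. There is no depth.
- manip.sign_off(): hands the job in, once; it reports no verdict.
Trained networks look in a picture, given as the dict that the camera call returned (one of the last four; its "shot" number tells which), for a name from the list of things; names that differ only in an ending like _2 or _b are one class to them, and where a whole thing is asked for, a point or a joint stands for the part that bears it (a point fixed in the world has none). Each returns a list of dicts, best first, with "conf" (0 to 1); they miss things now and then, are a little off and sometimes report something else, mostly with a low value. They report only what shows in the picture. A call takes as long as a camera call.
- manip.search_frame(picture, name): "location" ([x, y, z] in mm, in world coordinates, good to about 4 mm: the middle of the surface that is visible of it).
- manip.masks_of(picture, name): "mask" (480x640 bool, what is visible of it).
The state is a dict: "clock": time; "joints": joint angles; "qd": joint speeds; "effort": joint torques, N m; "eef_pos": TCP position; "eef_rot": TCP orientation; "wrist_force": force on the tool from outside, world axes, zero at the start; "moment": the same for the moment, N m; "finger_gap": finger opening in mm.
Only numpy, scipy, OpenCV 4.12 (cv2) and the standard library are available. Lean on these libraries where they do the work, as an engineer would, in place of code of your own. Each camera call takes 0.05 s, during which the arm holds its last target. There are 200 camera calls.

TASK

Take the upright fin of the marble board's pull-out leg between the fingers, draw the leg out against its spring until its pointer lines up with the dark wooden marker on the scale strip, and stop there briefly. Then, still holding the leg at the mark, slide the hand along the fin so that the fingers push the black cam lever fully home towards the board. Finish still pinching the fin, the leg at its mark and the lever home; do not let go, and leave the marker, jar, mug, dish and ball where they are.

Things in the scene. Friction and masses are not known exactly. Their poses are not given: they have to be found in the camera images.
- fin (a point): upright aluminium plate on the leg's carriage, its handle: 100 mm along its x (horizontal, away from the robot), 10 mm thick along its y (the way the leg draws out), 48 mm high. Origin: its centre, 60 mm above the shelf; bare from the carriage's top at 36 mm to 84 mm. Pinch it across the thickness about 28 mm from its centre towards -x, clear of the lever. It moves only along y, with the leg.
- leg (a joint): how far the leg is drawn out, m: 0 fully in (as at the start), 0.12 at the stop; it moves along the fin's +y. A spring pulls it back in with 1.5 N at 0 rising to 3 N at 0.12, so it runs back when not held.
- cam (a joint): travel of the cam lever along the fin, m: 0 fully open, 0.028 fully home at its stop; it grows along the fin's +x (away from the robot). It stays where it is left and needs about 4 N to slide.
- cam_mid (a point): middle of the black cam lever, a saddle over the fin that rides on the leg: 16 mm long along the fin's x, wings out to 27 mm either side of the fin's centre plane, 44 to 91 mm above the shelf. Fingers pinching the fin and sliding along +x meet the wings' near faces 8 mm before this point. It lies 10 mm beyond the fin's centre (+x) at cam = 0, 38 mm beyond at home.
- mark (a point): the length mark: top of the upright 3 mm ridge of a dark wooden clip on the pale scale strip on the robot's side of the rail, 28 mm above the shelf. It stays put in a run and differs between starts. The leg is at its mark when the fin's centre plane (and the small steel pointer under it) is level with this point along the fin's y.
- jar: bystander: clear (frosted-looking) plastic jar with a white screw cap, 72 mm across, 105 mm tall; origin at the centre of its underside. Leave alone.
- mug: bystander: white ceramic mug, 80 mm across, 90 mm tall; origin at the centre of its underside. Leave alone.
- dish: bystander: brass-toned dish with a few jacks in it, 110 mm across, 22 mm tall; origin at the centre of its underside. Leave alone.
- ball_center (a point): bystander: centre of a 30 mm yellow silicone ball that sits in a hollow of the 26 mm thick marble board, beyond the leg. Leave alone.

How it is judged:
By the outcome, as a careful person would: the job done as asked, in the order asked, and still so for the second after the job is handed in, while the arm keeps its last pose, push and grip.
It also fails if it takes over 45 s, if anything falls off the work surface, if the arm or the gripper's body presses on something with over 40 N, if the wrist force passes 120 N, or if a joint passes its speed limit or range.

## Working session

There is one attempt and no reset: what is moved stays moved. The work goes in short steps, Python scripts to look and compute and a shell command to move; the robot and the scene stay as the last step left them, time stands still between calls to the robot, and variables do not carry over. Pictures are saved under pics/ and viewed, about 8 in all and at most 12, crops included, and the job is handed in when it is done.

```bash
mkdir -p pics; ls; python3 - <<'E'
from cell import manip
import cv2,numpy as np
s=manip.read_state();print(s['clock'],s['eef_pos'],s['eef_rot'],s['wrist_force'],s['finger_gap'],manip.hold_point_z)
for c in("scene","top"):
    p=manip.camera(c);cv2.imwrite(f"pics/{c}0.png",p["pixels"][:,:,::-1])
    for n in("fin","leg","cam_mid","mark","jar","mug","dish","ball_center"):
        try:
            r=manip.search_frame(p,n);print(c,n,[(np.round(q["location"]),round(q["conf"],2)) for q in r[:3]])
        except Exception as e:print(c,n,e)
E
```

```text
pics
0.0 [ 183.75286351 -518.10406949  204.88724839] [-3.14041652e+00 -1.01408688e-04  3.40781765e-01] [-0.22096664  0.67671716 -0.01862092] 93.98408990880019 18.8
scene fin [(array([503.,  24.,  18.]), 0.65)]
scene leg [(array([503.,  25.,  20.]), 0.66)]
scene cam_mid [(array([516., -15.,  79.]), 0.84)]
scene mark []
scene jar [(array([521.,  -6.,  84.]), 0.61), (array([600., 424.,  80.]), 0.57)]
scene mug [(array([ 491., -420.,   54.]), 0.77), (array([600., 423.,  77.]), 0.43)]
scene dish [(array([401., 388.,   7.]), 0.82)]
scene ball_center [(array([693.,  54.,  47.]), 0.47)]
top fin [(array([496.,  52.,  23.]), 0.73)]
top leg [(array([494.,  60.,  22.]), 0.97)]
top cam_mid [(array([504.,  -5.,  89.]), 0.56)]
top mark [(array([498.,  54.,  22.]), 0.59), (array([455.,  60.,  15.]), 0.48)]
top jar [(array([587., 424., 104.]), 0.68), (array([508.,  -5.,  87.]), 0.46)]
top mug [(array([ 481., -433.,   45.]), 0.63)]
top dish [(array([408., 386.,  11.]), 0.73), (array([509.,  -5.,  88.]), 0.41)]
top ball_center [(array([684.,  62.,  45.]), 0.68)]
```

View pics/top0.png

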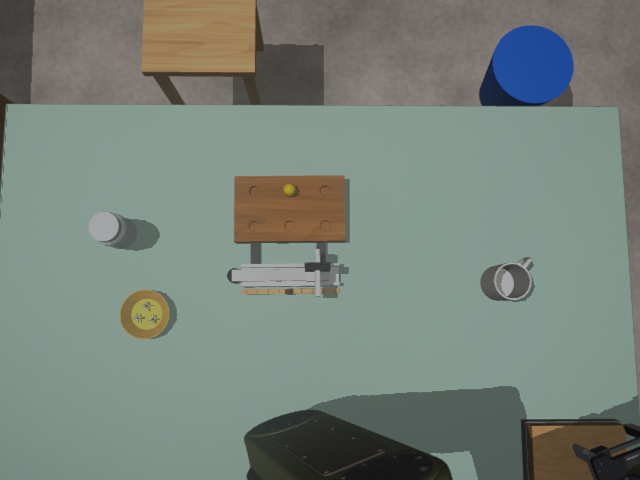

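View pics/scene0.png

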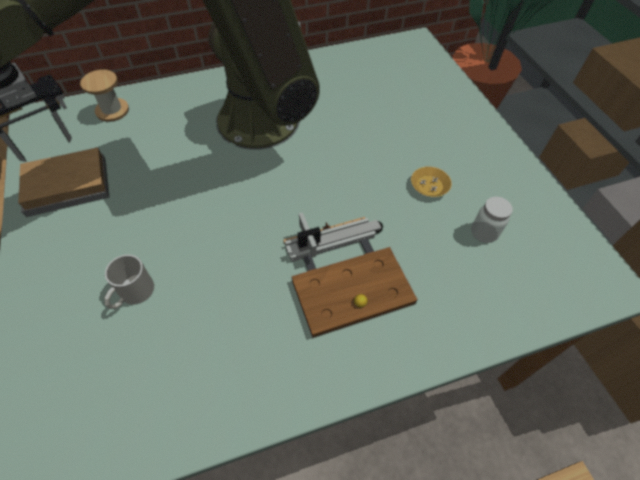

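The top view shows the rail running about horizontally (fin near (319,272), dark clip near (290,291)), with +y to the left. The bystanders are well clear. I'll move above the fin for a wrist look.

```bash
python3 -m crank '[{"offset":[0.02,0.035,0],"spin":-5},{"offset":[0.04,0.07,0.01],"spin":-10},{"offset":[0.06,0.105,0.02],"spin":-15},{"offset":[0.08,0.14,0.03],"spin":-19.5},{"offset":[0.1,0.175,0.04],"spin":-19.5},{"offset":[0.12,0.21,0.05],"spin":-19.5},{"offset":[0.14,0.245,0.05],"spin":-19.5},{"offset":[0.16,0.28,0.05],"spin":-19.5}]' 1 20
python3 -m crank '[{"offset":[0.012,0.035,0],"spin":0},{"offset":[0.025,0.07,0],"spin":0},{"offset":[0.037,0.105,0],"spin":0},{"offset":[0.05,0.14,0],"spin":0},{"offset":[0.06,0.175,0],"spin":0},{"offset":[0.07,0.21,0],"spin":0},{"offset":[0.08,0.24,0],"spin":0},{"offset":[0.08,0.24,0],"spin":0}]'
cat > h.py <<'E'
from cell import manip
import cv2,numpy as np
from scipy.spatial.transform import Rotation as R
def wrist():
    s=manip.read_state();p=manip.camera("wrist")
    T=np.eye(4);T[:3,:3]=R.from_euler('xyz',s['eef_rot']).as_matrix();T[:3,3]=s['eef_pos']
    return s,p,T@p["hand_eye"]   # cam->world
def ray(p,C,u,v,z):
    d=C[:3,:3]@np.array([(u-p["cx"])/p["fx"],(v-p["cy"])/p["fy"],1]);o=C[:3,3]
    return o+d*(z-o[2])/d[2]
def proj(p,C,X):
    q=np.linalg.inv(C)@np.append(X,1);return p["fx"]*q[0]/q[2]+p["cx"],p["fy"]*q[1]/q[2]+p["cy"]
E
python3 - <<'E'
from h import *
s,p,C=wrist();np.savez("w1",C=C,k=[p[k] for k in("fx","fy","cx","cy")])
print(s['clock'],s['eef_pos'],s['eef_rot'],C.round(2))
cv2.imwrite("pics/w1.png",p["pixels"][:,:,::-1])
for n in("fin","leg","cam_mid","mark","ball_center"):
    print(n,[(np.round(q["location"],1),round(q["conf"],2)) for q in manip.search_frame(p,n)[:3]])
E
```

```text
clock: 1.57
eef_pos: [344.4, -236.7, 256.2]
eef_rot: [3.14, -0.001, 0.0]
wrist_force: [0.8, 0.3, -0.5]
finger_gap: 93.9
clock: 2.23
eef_pos: [425.2, 7.3, 256.2]
eef_rot: [3.141, -0.002, 0.004]
wrist_force: [0.1, 0.4, -0.3]
finger_gap: 94.0
2.2333 [425.19272224   7.25890431 256.24948571] [ 3.14126191e+00 -1.67773386e-03  4.15323124e-03] [[ 0.0000e+00 -9.6000e-01 -2.8000e-01  5.0807e+02]
 [-1.0000e+00 -0.0000e+00 -0.0000e+00  6.5400e+00]
 [ 0.0000e+00  2.8000e-01 -9.6000e-01  4.3596e+02]
 [ 0.0000e+00  0.0000e+00  0.0000e+00  1.0000e+00]]
fin [(array([499.8,  48. ,  19.1]), 0.6)]
leg [(array([499. ,  52.6,  22.7]), 0.73)]
cam_mid [(array([510.3,   3.1,  87.7]), 0.86)]
mark [(array([464.4,  60.9,  14.5]), 0.5)]
ball_center []
```

View pics/w1.png

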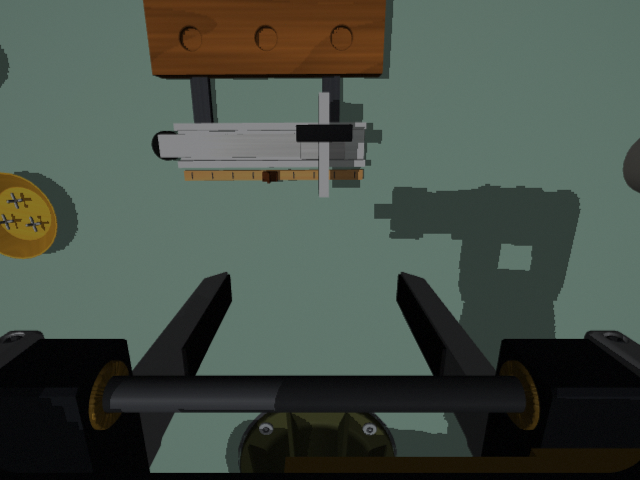

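The wrist picture shows the fin's top from about (323,93) to (324,196), the cam saddle at (324,132) and the dark clip at (270,176). I'll zoom in to refine.

```bash
python3 - <<'E'
import cv2
i=cv2.imread("pics/w1.png")[85:205,150:390]
cv2.imwrite("pics/w1z.png",cv2.resize(i,(792,396),interpolation=cv2.INTER_CUBIC))
E
```

```text
(no output)
```

View pics/w1z.png

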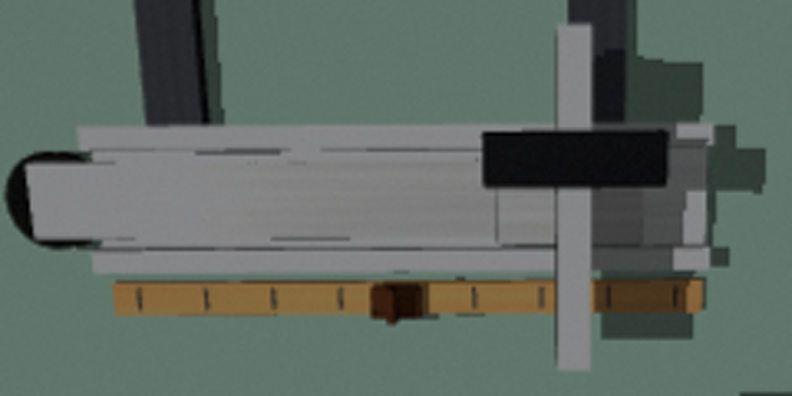

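```bash
python3 - <<'E'
from h import *
d=np.load("w1.npz");C=d["C"];p=dict(zip(("fx","fy","cx","cy"),d["k"]))
f=lambda a,b,z:ray(p,C,150+(a-.5)/3.3,85+(b-.5)/3.3,z).round(1)
for n,a,b,z in[("finNear",574,370,84),("finFar",574.5,24,84),("finL",557,300,84),("finR",591,300,84),("camTL",484,131,91),("camBR",668,187,91),("ridge",391,321,28),("ridge2",397,300,28),("stripL",115,315,18),("stripR",704,315,18),("strTL",115,284,18),("strTR",704,280,18)]:print(n,f(a,b,z))
E
python3 -m crank '[{"offset":[-0.01,0.02,-0.03],"spin":0},{"offset":[-0.02,0.035,-0.05],"spin":0},{"offset":[-0.025,0.04,-0.07],"spin":0},{"offset":[-0.025,0.04,-0.09],"spin":0},{"offset":[-0.025,0.04,-0.1],"spin":0},{"offset":[-0.025,0.04,-0.1],"spin":0},{"offset":[-0.025,0.04,-0.1],"spin":0},{"offset":[-0.025,0.04,-0.1],"spin":0}]'
python3 - <<'E'
from h import *
s,p,C=wrist();np.savez("w2",C=C,k=[p[k] for k in("fx","fy","cx","cy")])
print(s['eef_pos'],[(np.round(q["location"],1),round(q["conf"],2)) for q in manip.search_frame(p,"mark")])
i=p["pixels"][:,:,::-1];cv2.imwrite("pics/w2.png",i)
u,v=proj(p,C,[464,55,25]);print(u,v)
u0,v0=int(u)-100,int(v)-75;print(u0,v0)
cv2.imwrite("pics/w2z.png",cv2.resize(i[v0:v0+150,u0:u0+200],(800,600),interpolation=cv2.INTER_CUBIC))
E
```

```text
finNear [446.6  -4.3  84. ]
finFar [546.7  -3.3  84. ]
finL [468.2   1.2  84. ]
finR [468.3  -9.2  84. ]
camTL [517.2  22.7  91. ]
camBR [501.8 -30.9  91. ]
ridge [454.3  59.5  28. ]
ridge2 [461.7  57.1  28. ]
stripL [454.8 161.4  18. ]
stripR [455.5 -53.5  18. ]
strTL [466.  160.2  18. ]
strTR [468.1 -53.   18. ]
clock: 3.2
eef_pos: [399.8, 41.9, 157.2]
eef_rot: [3.14, -0.003, -0.002]
wrist_force: [0.7, -0.5, -0.6]
finger_gap: 94.0
[399.76664383  41.92817158 157.19239162] [(array([461.8,  58.2,  12.5]), 0.6)]
297.1471355588181 156.89367838533303
197 81
```

View pics/w2z.png

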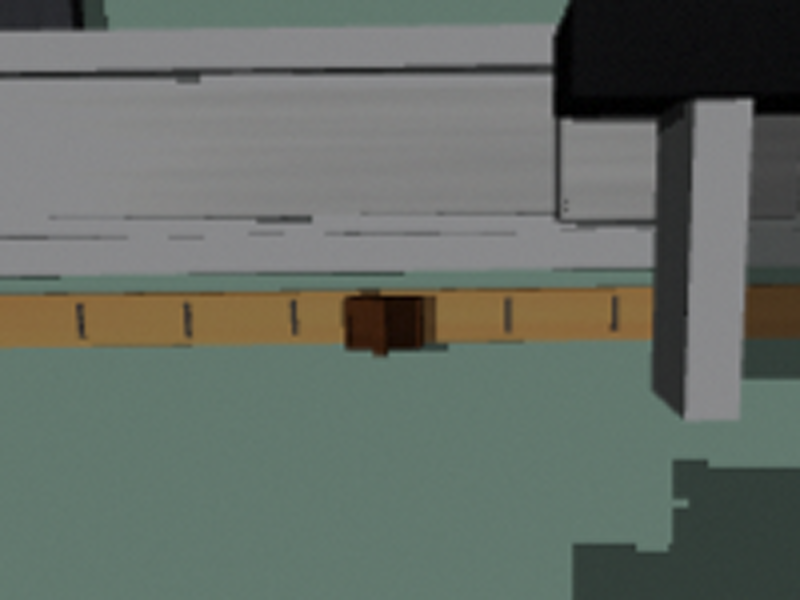

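```bash
python3 - <<'E'
from h import *
d=np.load("w2.npz");C=d["C"];p=dict(zip(("fx","fy","cx","cy"),d["k"]))
f=lambda a,b,z:ray(p,C,197+(a-.5)/4,81+(b-.5)/4,z).round(1)
for n,a,b,z in[("ridgeNear",380,354,28),("ridgeMid",381,325,28),("ridgeFar",382,295,28),("finNearL",684,419,84),("finNearR",740,419,84),("finL",695,100,84),("finR",752,100,84),("stripL",0,348,18),("stripR",654,342,18),("tick",80,340,18),("tick",187,340,18),("tick",614,330,18),("rail",0,75,30),("rail",553,68,30),("saddle",555,110,91)]:print(n,f(a,b,z))
E
```

```text
ridgeNear [453.4  59.7  28. ]
ridgeMid [459.7  59.3  28. ]
ridgeFar [466.1  59.   28. ]
finNearL [446.8   0.9  84. ]
finNearR [446.7  -9.4  84. ]
finL [501.6   1.2  84. ]
finR [501.5  -8.6  84. ]
stripL [454.2 146.7  18. ]
stripR [455.  -2.  18.]
tick [455.9 128.3  18. ]
tick [455.8 104.   18. ]
tick [457.7   7.2  18. ]
rail [511.  137.2  30. ]
rail [512.   22.5  30. ]
saddle [499.5  25.7  91. ]
```

Both views agree. Fin centre is about (496.7, -4), the yaw is about 0.4°, and the ridge sits at y ≈ 59.4, so the draw is about 63.5 mm. Next I'll go over the grasp point, descend and close.

```bash
python3 -m crank '[{"offset":[0.025,-0.017,0],"spin":0.5},{"offset":[0.05,-0.034,0],"spin":0.5},{"offset":[0.069,-0.046,0],"spin":0.5},{"offset":[0.069,-0.046,-0.02],"spin":0.5},{"offset":[0.069,-0.046,-0.05],"spin":0.5},{"offset":[0.069,-0.046,-0.08],"spin":0.5},{"offset":[0.069,-0.046,-0.1],"spin":0.5},{"offset":[0.069,-0.046,-0.11],"spin":0.5}]'
python3 -m crank '[{"offset":[0,0,0],"spin":0},{"offset":[0,0,0],"spin":0},{"offset":[0,0,0],"spin":0},{"offset":[0,0,0],"spin":0},{"offset":[0,0,0],"spin":0},{"offset":[0,0,0],"spin":0},{"offset":[0,0,0],"spin":0},{"offset":[0,0,0],"spin":0}]' 0 15
```

```text
clock: 3.97
eef_pos: [467.9, -4.0, 45.3]
eef_rot: [3.141, -0.001, 0.006]
wrist_force: [0.0, -0.6, -0.1]
finger_gap: 93.8
clock: 4.63
eef_pos: [468.0, -4.0, 45.5]
eef_rot: [3.141, -0.001, 0.006]
wrist_force: [0.6, 0.1, 0.9]
finger_gap: 44.0
```

```bash
python3 -m crank '[{"offset":[0,0,0],"spin":0},{"offset":[0,0,0],"spin":0},{"offset":[0,0,0],"spin":0},{"offset":[0,0,0],"spin":0},{"offset":[0,0,0],"spin":0},{"offset":[0,0,0],"spin":0},{"offset":[0,0,0],"spin":0},{"offset":[0,0,0],"spin":0}]' 0 15
python3 - <<'E'
from h import *
s,p,C=wrist();print(s['eef_pos'],s['finger_gap'],s['wrist_force'])
E
```

```text
clock: 5.3
eef_pos: [468.0, -2.8, 45.5]
eef_rot: [-3.141, -0.001, 0.007]
wrist_force: [0.0, 11.5, 0.2]
finger_gap: 9.8
[467.96718646  -2.82168249  45.47327156] 9.788375797552634 [ 0.0386214  11.46392756  0.16754193]
```

Gripped (gap 9.8 mm). The hand was pulled 1.2 mm towards +y, so the fin's true centre is about y = -2.8. I'll draw slowly by 63.5 mm.

```bash
python3 -m crank '[{"offset":[0,0.005,0],"spin":0},{"offset":[0,0.015,0],"spin":0},{"offset":[0,0.025,0],"spin":0},{"offset":[0,0.036,0],"spin":0},{"offset":[0,0.047,0],"spin":0},{"offset":[0,0.057,0],"spin":0},{"offset":[0,0.0625,0],"spin":0},{"offset":[0,0.0635,0],"spin":0}]'
python3 - <<'E'
from h import *
s,p,C=wrist();print(s['eef_pos'],s['finger_gap'],s['wrist_force'])
i=p["pixels"][:,:,::-1];cv2.imwrite("pics/w3.png",i)
np.savez("w3",C=C,k=[p[k] for k in("fx","fy","cx","cy")])
t=manip.camera("top");j=t["pixels"][:,:,::-1];cv2.imwrite("pics/t3.png",j)
j=cv2.resize(j[235:315,220:360],(560,320),interpolation=cv2.INTER_CUBIC)
o=np.zeros((600,800,3),np.uint8);o[:280,:640]=i[60:340];o[280:600,:560]=j
cv2.imwrite("pics/c3.png",o)
E
```

```text
clock: 6.02
eef_pos: [467.4, 62.2, 45.5]
eef_rot: [-3.141, 0.0, 0.008]
wrist_force: [-5.0, -3.2, 5.8]
finger_gap: 10.0
[467.36710701  62.23209643  45.45641594] 10.02085093058163 [-5.00974401 -3.23602676  5.814996  ]
```

View pics/c3.png

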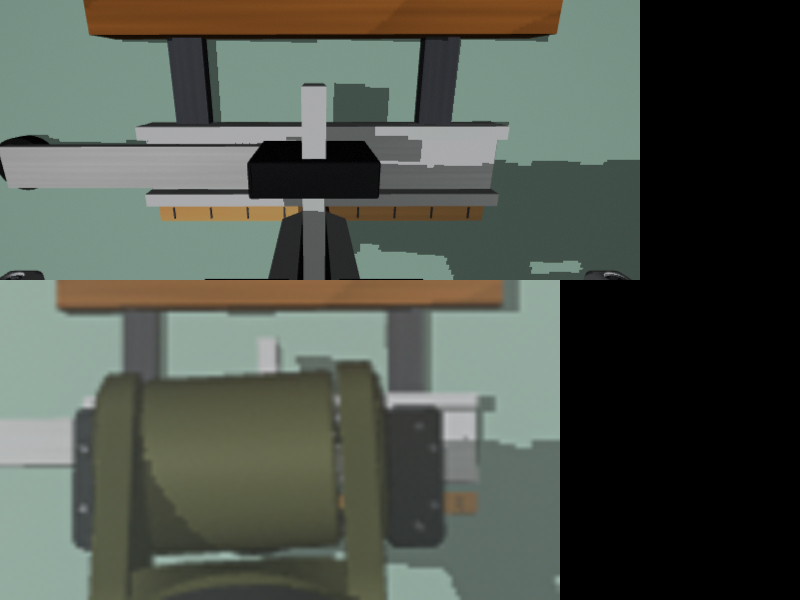

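```bash
python3 -m crank '[{"offset":[0,-0.0007,0],"spin":0},{"offset":[0,-0.0015,0],"spin":0},{"offset":[0,-0.0015,0],"spin":0},{"offset":[0,-0.0015,0],"spin":0},{"offset":[0,-0.0015,0],"spin":0},{"offset":[0,-0.0015,0],"spin":0},{"offset":[0,-0.0015,0],"spin":0},{"offset":[0,-0.0015,0],"spin":0}]'
python3 - <<'E'
from h import *
s,p,C=wrist();print(s['clock'],s['eef_pos'],s['finger_gap'],s['wrist_force'])
i=p["pixels"][:,:,::-1];cv2.imwrite("pics/w4.png",i)
np.savez("w4",C=C,k=[p[k] for k in("fx","fy","cx","cy")])
cv2.imwrite("pics/w4z.png",cv2.resize(i[140:290,220:420],(800,600),interpolation=cv2.INTER_CUBIC))
E
```

```text
clock: 6.78
eef_pos: [467.4, 60.3, 45.5]
eef_rot: [-3.141, 0.0, 0.008]
wrist_force: [-1.6, -3.2, 2.1]
finger_gap: 9.9
6.7833 [467.37670165  60.29608701  45.48245969] 9.948663771845085 [-1.60805987 -3.17828109  2.12069634]
```

View pics/w4z.png

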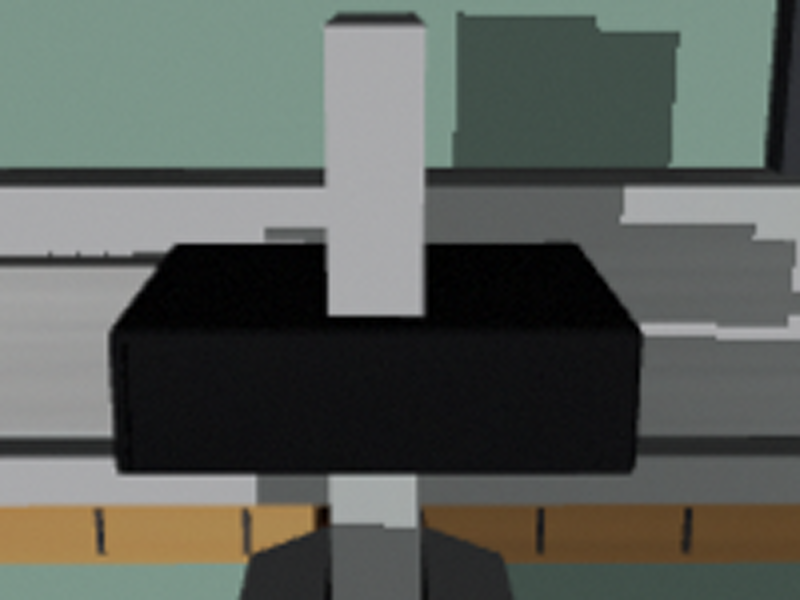

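```bash
python3 - <<'E'
from h import *
d=np.load("w4.npz");C=d["C"];p=dict(zip(("fx","fy","cx","cy"),d["k"]));print(C[:3,3])
f=lambda a,b,z:ray(p,C,220+(a-.5)/4,140+(b-.5)/4,z).round(1)
for n,a,b,z in[("finFarL",325.5,26,84),("finFarR",425.5,26,84),("finL",328,312,84),("finR",425,312,84),("t",100,530,18),("t",247,530,18),("t",540,530,18),("t",687,530,18),("clipL",316,530,18),("saddleL",112,330,91),("saddleR",640,330,91)]:print(n,f(a,b,z))
d=np.load("w2.npz");C=d["C"]
f=lambda a,b,z:ray(p,C,197+(a-.5)/4,81+(b-.5)/4,z).round(1)
for a in(80,187,294,508,614,345,422):print("w2",a,f(a,318,18))
print(C[:3,3])
E
```

```text
[550.61631361  59.69839618 225.02323979]
finFarL [545.8  64.6  84. ]
finFarR [545.9  54.7  84. ]
finL [516.8  64.5  84. ]
finR [516.9  54.3  84. ]
t [464.6 103.6  18. ]
t [464.8  79.9  18. ]
t [465.1  32.6  18. ]
t [465.3   8.9  18. ]
clipL [464.9  68.7  18. ]
saddleL [516.5  85.8  91. ]
saddleR [516.9  33.   91. ]
w2 80 [460.8 127.9  18. ]
w2 187 [460.7 103.8  18. ]
w2 294 [460.6  79.6  18. ]
w2 508 [460.4  31.2  18. ]
w2 614 [460.3   7.2  18. ]
w2 345 [460.6  68.   18. ]
w2 422 [460.5  50.6  18. ]
[482.44496122  40.81358637 336.99405223]
```

In the camera frame the fin is level with the ridge to about 0.4 mm, and the strip ticks match between views. I'll nudge 0.4 mm, hold, then slide along the fin.

```bash
python3 -m crank '[{"offset":[0,0.0005,0],"spin":0},{"offset":[0,0.0005,0],"spin":0},{"offset":[0,0.0005,0],"spin":0},{"offset":[0,0.0005,0],"spin":0},{"offset":[0,0.0005,0],"spin":0},{"offset":[0,0.0005,0],"spin":0},{"offset":[0,0.0005,0],"spin":0},{"offset":[0,0.0005,0],"spin":0}]'
python3 -m crank '[{"offset":[0,0,0],"spin":0},{"offset":[0,0,0],"spin":0},{"offset":[0,0,0],"spin":0},{"offset":[0,0,0],"spin":0},{"offset":[0,0,0],"spin":0},{"offset":[0,0,0],"spin":0},{"offset":[0,0,0],"spin":0},{"offset":[0,0,0],"spin":0}]'
```

```text
clock: 7.5
eef_pos: [467.4, 60.8, 45.5]
eef_rot: [-3.141, 0.0, 0.008]
wrist_force: [-2.0, -2.7, 1.5]
finger_gap: 9.6
clock: 8.17
eef_pos: [467.3, 60.8, 45.5]
eef_rot: [-3.141, 0.0, 0.008]
wrist_force: [-2.3, -1.9, 2.5]
finger_gap: 10.1
```

```bash
python3 -m crank '[{"offset":[0.002,0,0],"spin":0},{"offset":[0.005,0,0],"spin":0},{"offset":[0.008,0,0],"spin":0},{"offset":[0.011,0,0],"spin":0},{"offset":[0.014,0,0],"spin":0},{"offset":[0.017,0,0],"spin":0},{"offset":[0.019,0.0001,0],"spin":0},{"offset":[0.02,0.0001,0],"spin":0}]'
```

```text
clock: 8.83
eef_pos: [484.2, 60.9, 44.0]
eef_rot: [-3.141, 0.009, 0.008]
wrist_force: [-19.6, -2.2, 4.0]
finger_gap: 9.9
```

Friction drag is about 20 N at 15 N grip, so I'll ease the grip to 8 N, still well above the spring's 2.3 N.

```bash
python3 -m crank '[{"offset":[0,0,0.0005],"spin":0},{"offset":[0.001,0,0.001],"spin":0},{"offset":[0.004,0,0.001],"spin":0},{"offset":[0.007,0,0.001],"spin":0},{"offset":[0.01,0,0.001],"spin":0},{"offset":[0.013,0.0001,0.001],"spin":0},{"offset":[0.016,0.0001,0.001],"spin":0},{"offset":[0.019,0.0001,0.001],"spin":0}]' 0 8
```

```text
clock: 9.5
eef_pos: [501.0, 61.0, 44.1]
eef_rot: [-3.141, 0.015, 0.008]
wrist_force: [-15.6, -2.6, 3.1]
finger_gap: 10.2
```

```bash
python3 -m crank '[{"offset":[0.003,0,0.001],"spin":0},{"offset":[0.005,0,0.001],"spin":0},{"offset":[0.007,0,0.001],"spin":0},{"offset":[0.009,0,0.001],"spin":0},{"offset":[0.011,0,0.001],"spin":0},{"offset":[0.013,0,0.001],"spin":0},{"offset":[0.015,0,0.001],"spin":0},{"offset":[0.016,0,0.001],"spin":0}]'
python3 -m crank '[{"offset":[0.001,0,0],"spin":0},{"offset":[0.002,0,0],"spin":0},{"offset":[0.003,0,0],"spin":0},{"offset":[0.004,0,0],"spin":0},{"offset":[0.004,0,0],"spin":0},{"offset":[0.004,0,0],"spin":0},{"offset":[0.004,0,0],"spin":0},{"offset":[0.004,0,0],"spin":0}]'
```

```text
clock: 10.17
eef_pos: [514.9, 61.0, 44.2]
eef_rot: [-3.141, 0.021, 0.008]
wrist_force: [-15.3, -2.1, 2.0]
finger_gap: 10.0
clock: 10.83
eef_pos: [516.1, 61.0, 43.9]
eef_rot: [-3.142, 0.028, 0.008]
wrist_force: [-26.0, -3.5, 14.5]
finger_gap: 10.0
```

```bash
python3 - <<'E'
from h import *
s,p,C=wrist();print(s['clock'],s['eef_pos'],s['finger_gap'],s['wrist_force'])
i=p["pixels"][:,:,::-1];cv2.imwrite("pics/w5.png",i)
np.savez("w5",C=C,k=[p[k] for k in("fx","fy","cx","cy")])
cv2.imwrite("pics/w5z.png",cv2.resize(i[140:290,220:420],(800,600),interpolation=cv2.INTER_CUBIC))
E
```

```text
10.8333 [516.05502393  61.02665682  43.92904167] 9.977697125054224 [-25.99739672  -3.48112571  14.5381244 ]
```

View pics/w5z.png

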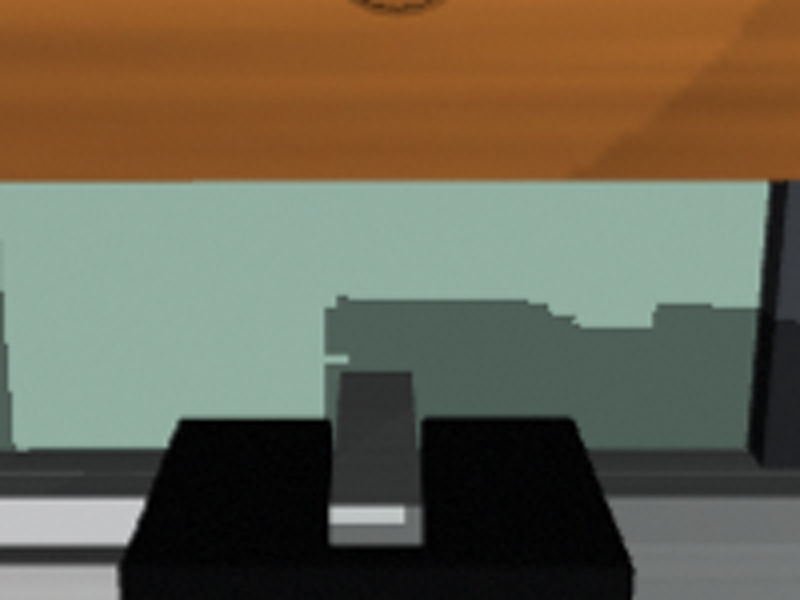

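```bash
python3 - <<'E'
from h import *
d=np.load("w5.npz");C=d["C"];p=dict(zip(("fx","fy","cx","cy"),d["k"]));print(C[:3,3])
f=lambda a,b,z:ray(p,C,220+(a-.5)/4,140+(b-.5)/4,z).round(1)
for n,a,b,z in[("finEndTop",376,504,84),("saddleTopFar",376,560,91),("finTopMeetsSaddle",376,547,84),("finEndBot",376,372,36),("saddleBot",376,418,44),("finL",329,530,84),("finR",424,530,84),("sadL",119,565,91),("sadR",634,565,91)]:print(n,f(a,b,z))
E
```

```text
[604.27480364  60.62793292 221.06573265]
finEndTop [546.   60.1  84. ]
saddleTopFar [542.7  60.1  91. ]
finTopMeetsSaddle [541.  60.  84.]
finEndBot [545.7  60.   36. ]
saddleBot [541.7  60.   44. ]
finL [543.   65.1  84. ]
finR [543.   54.9  84. ]
sadL [542.   86.6  91. ]
sadR [542.4  33.4  91. ]
```

```bash
python3 -m crank '[{"offset":[0.001,0,0.0005],"spin":0},{"offset":[0.002,0,0.001],"spin":0},{"offset":[0.003,0,0.001],"spin":0},{"offset":[0.004,0,0.001],"spin":0},{"offset":[0.004,0,0.001],"spin":0},{"offset":[0.004,0,0.001],"spin":0},{"offset":[0.004,0,0.001],"spin":0},{"offset":[0.004,0,0.001],"spin":0}]'
```

```text
clock: 11.55
eef_pos: [515.8, 61.1, 44.0]
eef_rot: [3.141, 0.039, 0.008]
wrist_force: [-34.0, -2.4, 15.6]
finger_gap: 9.8
```

The hand didn't move under more push, so the lever is on its stop. I'll ease the push, firm the grip slightly, and recheck.

```bash
python3 -m crank '[{"offset":[0,0,0],"spin":0},{"offset":[0,0,0],"spin":0},{"offset":[0,0,0],"spin":0},{"offset":[0,0,0],"spin":0},{"offset":[0,0,0],"spin":0},{"offset":[0,0,0],"spin":0},{"offset":[0,0,0],"spin":0},{"offset":[0,0,0],"spin":0}]' 0 10
python3 - <<'E'
from h import *
s,p,C=wrist();print(s['clock'],s['eef_pos'],s['finger_gap'],s['wrist_force'])
i=p["pixels"][:,:,::-1];cv2.imwrite("pics/w6.png",i)
np.savez("w6",C=C,k=[p[k] for k in("fx","fy","cx","cy")])
cv2.imwrite("pics/w6z.png",cv2.resize(i[190:340,220:420],(800,600),interpolation=cv2.INTER_CUBIC))
E
```

```text
clock: 12.22
eef_pos: [515.1, 61.1, 44.1]
eef_rot: [3.141, 0.041, 0.008]
wrist_force: [-11.3, -2.2, 6.3]
finger_gap: 9.9
12.2167 [515.05300148  61.11445966  44.14109078] 9.92070766714628 [-11.27941584  -2.18429248   6.31102414]
```

View pics/w6z.png

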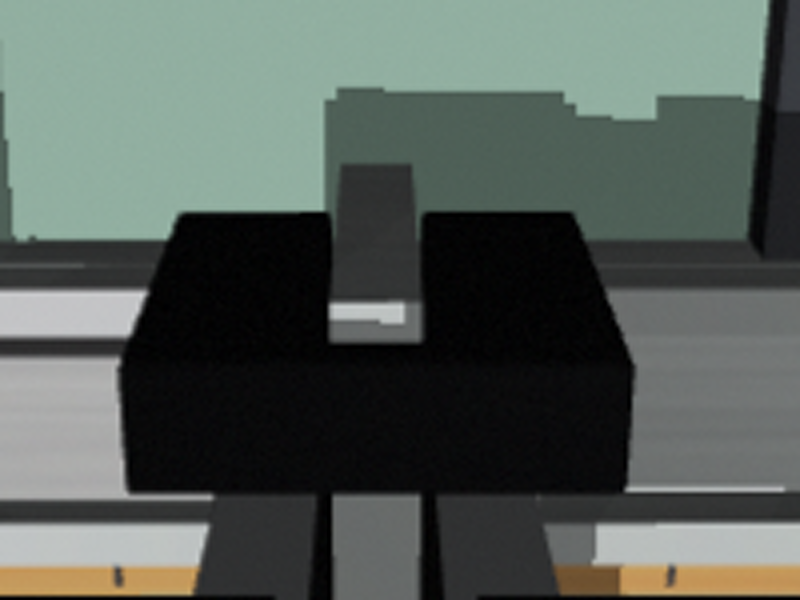

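The fin is still pinched (gap 9.9 mm). The saddle sits at its home position, with the fin end protruding the expected ~4 mm, and the leg hasn't moved. Handing in.

```bash
python3 -c "
from cell import manip
print(manip.sign_off());s=manip.read_state();print(s['clock'],s['eef_pos'],s['finger_gap'],s['wrist_force'])"
```

```text
the job is handed in; nothing more can be done
None
the job is handed in; nothing more can be done
```

I drew the leg out about 63.5 mm to its mark and held it there. I then slid the hand along the fin, pushed the cam lever home, and handed in at about 12.2 s, still pinching the fin.

**Last checks:**
- **Leg:** the fin's centre plane measured within about 0.4 mm of the mark before the slide, and I nudged it 0.5 mm to match. During the draw it first ran about 1.5 mm too far and I brought it back before the hold. The hand stayed on that line to the end, but the fingers hid the mark once they had gripped. The match therefore comes from earlier mark measurements and the strip's ticks, not a direct look at the pointer on the ridge.
- **Lever:** the fin's end stuck out past the lever by about 3–5 mm depending on the edge measured, against 4 mm expected at home. More push moved nothing, and the wrist force rose from 26 to 34 N, so it is at its stop. I then eased the push to 11 N.
- **Grip:** the finger gap was 9.9 mm on the 10 mm fin, at 10 N.

**Disagreements:**
- When the fingers closed, the fin sat about 1.2 mm further towards +y than the camera had put it. I allowed for this by measuring the draw from the gripped position.
- The slide dragged harder than I expected, about 20 N at 15 N grip, so I lowered the grip to 8 N. The push also tilted the hand by about 2.3°.

I did not look at the jar, mug, dish or ball again at the end; the arm stayed well clear of them.

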